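# Clamp a glued plaque with the inner knob of a concentric pair

### The job

Push the freshly glued wooden plaque along the bed of the glue press until it is fully home against the stop, then turn the inner (upper, narrow) knob clockwise until the sprung pad has met the plaque and holds it down with about 10 N, and let go. Leave the outer ring below the knob as it is set, do not crush the plaque (25 N cracks it), and do not disturb the other things on the table.

Things in the scene. Friction and masses are not known exactly. Their poses are not given: they have to be found in the camera images.
- press: grey glue press fixed to the table. Origin on the table under its vertical spindle axis; -x is the open end, roughly towards the robot. In mm: bed 110 wide, 20 high, x -145 to +100. Head over it: x -35 to +102, 72 wide, 120 to 160 above the table, on a column behind the stop. On the head's top, about the spindle axis, sit the outer ring and above it the inner knob
- home (a point): where the plaque's centre is when fully home (press frame, mm: -30, 0, 29); axes as the press. The stop's face is at x = +40; aluminium side rails (inner faces at y = +-32.5, 12 high above the bed, x -55 to +40) guide the plaque
- plaque_mid (a point): centre of the loose pine plaque, 140 mm (x, along the bed) x 60 (y) x 18 thick, about 80 g, lying on the bed under the head, 20 to 40 mm short of the stop. Its -x end sticks out towards the robot: push there, 20 to 38 mm above the table. Once home, that end is 100 mm from the spindle axis
- knob (a joint): angle of the inner knob, a fluted aluminium cylinder 36 mm across, 36 high, on the spindle axis. Grows clockwise seen from above; turning so lowers the spindle 10 mm per rad and nothing else; the knob keeps its height. Needs 0.3 to 2 rad: take a new grasp if need be. Dry friction about 0.27 N m, plus 0.01 N m per N of pad force; stays where left
- knob_top (a point): centre of the inner knob's top face, 214 mm above the table; the knob reaches 36 mm down from here, to 1 mm above the outer ring
- ring (a joint): angle of the outer ring, a fluted aluminium disc 68 mm across, 16 high, under the knob; its top face is 37 mm below the knob's top. Turns very lightly (0.03 N m). It only sets the height of a depth-stop sleeve round the spindle, which never reaches the plaque. Grows clockwise. Not to be turned: 4 degrees is too much
- ring_mark (a point): mark on top of the outer ring's rim, 33 mm from the axis; turns with the ring
- spindle: steel spindle under the head, with its screw-in foot and rubber pad (32 mm across). Origin on the axis; sinks as the knob turns clockwise. The pad's face lies 24 to 36 mm below this origin: the foot's setting differs each time and is not measured. The pad is sprung: 4 N as soon as it lifts off its seat, then 4 N more per mm
- paint_jar: bystander, loose: closed red paint jar, 60 across, 70 high (mm); origin under its middle; leave it alone
- varnish_jar: bystander, loose: closed amber varnish jar with a steel cap, 52 across, 80 high (mm); origin under its middle; leave it alone
- brush: bystander, loose: paint brush with a dark wooden handle, 190 long, lying flat; origin under its middle (mm); leave it alone
- brush_mug: bystander, loose: white mug, 80 across, 95 high (mm); origin under its middle; leave it alone
- spare_plaques: bystander, loose: stack of two spare plaques, 140 x 60 x 36 high (mm); origin under its middle; leave it alone
- brayer: bystander, loose: rubber ink roller standing on its roller end, handle up, 36 across, 162 high (mm); origin under its middle; leave it alone
- tray: bystander, loose: open aluminium tray, 160 x 220 x 35 high (mm); origin under its middle; leave it alone
- plaque: the same plaque; origin at the centre of its underside, on the bed

How it is judged:
By the outcome, as a careful person would: the job done as asked, in the order asked, and still so for the second after the job is handed in, with the robot touching nothing.
It also fails if it takes over 64 s, if anything falls off the work surface, if the arm or the gripper's body presses on something with over 40 N, if the wrist force passes 120 N, or if a joint passes its speed limit or range.

### The arm

A 6-joint arm with a two-finger parallel gripper is mounted at the origin on the work surface. World frame = base frame: x ahead of the robot, y to its left, z up, the work surface at z = 0. Lengths are in mm, angles in rad, forces in N, time in s.
With the tool pointing down it reaches from about 300 to 950 mm from the base axis. Payload 3.1 kg.
Tool frame: the origin (TCP) lies on the centre line of the jaws, within the pads' length; the fingertips stand 22 mm ahead of it and the grasp point (between the pads) lies 3 mm ahead of it (manip.tips_ahead is the z of the fingertips in the tool frame, in mm); z points along the fingers, y is the line along which they close (so a half turn about z gives the same grasp; the last joint's range is limited). The gripper opens to 85 mm and grips with 20 to 120 N. Pads are 22 mm wide; open, the fingers measure 114 mm over their backs; the gripper's body (76 mm by 85 mm) begins 54 mm behind the grasp point. The pads swing forward as they close: fully open they stand 13 mm farther back than shut.
Start: joints at [-1.391, 0.308, 1.634, -0, 1.2, -0.07], TCP at [154.479, -605.614, 253.272] pointing down, gripper open.
Joint ranges: [-3.06, 3.06], [-0.79, 1.96], [0.05, 2.63], [-1.19, 4.34], [0.05, 2.64], [-2.94, 2.94]. Speed limits (rad/s): [2.79, 2.79, 3.14, 3.14, 3.14, 3.14].

### API

Orientations are given as a 3x3 rotation matrix whose columns are the frame's x, y, z axes.
In Python, from cell import manip gives the robot as it stands.
- The arm moves only by the tool jog_arm, never from a script. Its argument "deltas" is a list of rows, each an object of numbers: "ax", "ay", "az": the turn, a rotation vector about the tool's x, y, z in degrees; "tx", "ty", "tz": the shift along the tool's x, y, z in m; "jaw": the gripper's target within -1 to 1 (fully open at 1, half-way at 0, shut at -1). In form: [{"ax": .., "ay": .., "az": .., "tx": .., "ty": .., "tz": .., "jaw": ..}, ...]. A call has 1 to 5 rows; each row is the pose to reach, as a shift and turn from the pose commanded when the call began, along the tool's axes at that moment; what a row does not reach only later rows make up. A row lasts 1/10 s, in which the tool goes at most 50 mm and 8.59 degrees, less where a joint would pass 70% of its speed; a pose out of reach is approached as far as the arm can. A call with a gripper value outside its range is refused whole. The fingers move at their own pace and stop on an object; "squeeze" is the grip in N (left out, the last holds). Time passes only in rows, so rows that repeat a pose let the fingers close. It gives the time, the measured TCP pose, the force, the opening and the grip force at its end, in the units of the state.
- manip.get_obs(): the state, without advancing time (a new reading comes with each control period).
- manip.grab_frame(name): name is "side" or "top"; returns the picture (420x560x3 uint8, red, green, blue); there is no depth.
- manip.camera_model(name): a dict with "vfov" (degrees; the focal length in pixels is half the picture's height over the tangent of half this angle, whatever the lens; pixels are square), "cx", "cy" (the principal point, pixels), "R" (3x3) and "t" (3): a world point X has camera coordinates R X + t. Camera axes: x right, y down, z forward; pixel columns grow to the right and rows downward; lengths in mm; the calibration is good to about 2 mm. A picture is of the moment at which its call begins. camera_model takes no time and is no camera call.
- manip.hand_in(): hands the job in; it is judged then, once.
The state is a dict: "t": time; "qpos": joint angles; "qvel": joint speeds; "joint_efforts": joint torques, N m; "eef_pos": TCP position; "eef_rot": TCP orientation; "force": force on the tool from outside, world axes, zero at the start; "torque": the same for the moment, N m; "width": opening from 0.0 (shut) to 1.0 (fully open); "gripper_force": force on a finger pad.
Only numpy, scipy, OpenCV 4.12 (cv2) and the standard library are available. Lean on these libraries where they do the work, as an engineer would, in place of code of your own. Each camera call takes 0.05 s, during which the arm holds its last target. There are 200 camera calls.

## Working session

There is one attempt and no reset: what is moved stays moved. The work goes in short steps, Python scripts to look and compute and a tool call to move; the robot and the scene stay as the last step left them, time stands still between calls to the robot, and variables do not carry over. Pictures are saved under pics/ and viewed, at most 10 in all, crops included, and the job is handed in when it is done.

Besides the shell and the picture viewer there is one more tool, called as a command line: name --argument value ..., lists and objects as JSON in quotes. jog_arm: Moves the arm, as the interface text tells. Its arguments: {"type":"object","properties":{"deltas":{"type":"array"},"squeeze":{"type":"number"}},"required":["deltas"]}

```bash
mkdir -p pics; ls; python3 - <<'E'
from cell import manip
import cv2
for n in("side","top"):
    cv2.imwrite(f"pics/{n}0.png",manip.grab_frame(n)[:,:,::-1]); print(n,manip.camera_model(n))
o=manip.get_obs();print(o['t'],o['eef_pos'],o['eef_rot'],o['force'],o['width'])
E
```

```text
pics
side {'vfov': 54.23445709161432, 'cx': 271.7274166583725, 'cy': 211.23432613347492, 'R': array([[-0.95666609, -0.29088699,  0.01321914],
       [-0.17238331,  0.52917658, -0.83081655],
       [ 0.23467847, -0.79709278, -0.55638935]]), 't': array([ 525.36665445,  199.81944116, 1094.73313902])}
top {'vfov': 50.21360951498931, 'cx': 276.95984999437866, 'cy': 211.12532566167255, 'R': array([[-0.02482519, -0.99955156,  0.01674485],
       [-0.98539927,  0.0216446 , -0.16887802],
       [ 0.16843985, -0.02069279, -0.98549471]]), 't': array([   3.57954288,  546.16637528, 1300.27562111])}
0.1 [ 154.32920293 -604.90959246  252.1383458 ] [[ 9.68974378e-01  2.47160903e-01 -3.76530696e-04]
 [ 2.47161139e-01 -9.68972073e-01  2.11960739e-03]
 [ 1.59036348e-04 -2.14690901e-03 -9.99997683e-01]] [-1.09359896 -0.95191751 -0.58943497] 0.9973541924160422
```

View pics/side0.png

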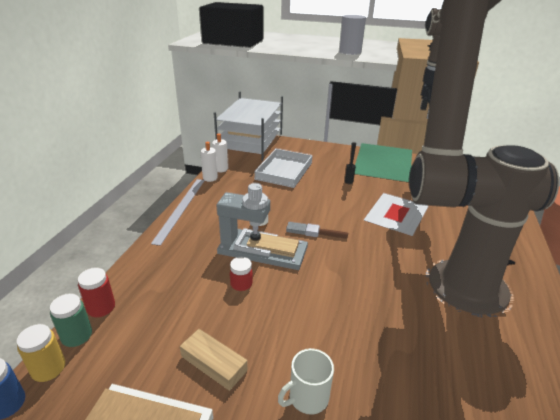

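View pics/top0.png

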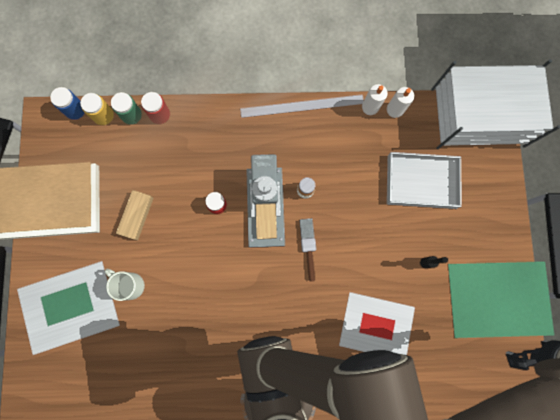

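The top view shows the press with its knob near (265,186), its open end at (268,244) and the plaque at (266,221). The paint jar is at (215,203), the varnish jar at (307,187) and the brush around (308,250). I'll enlarge both views.

```bash
python3 - <<'E'
import cv2
a=cv2.imread('pics/top0.png')[145:265,190:330]; cv2.imwrite('pics/topc.png',cv2.resize(a,None,fx=5,fy=5,interpolation=2))
a=cv2.imread('pics/side0.png')[175:295,200:360]; cv2.imwrite('pics/sidec.png',cv2.resize(a,None,fx=5,fy=5,interpolation=2))
E
```

```text
(no output)
```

View pics/topc.png

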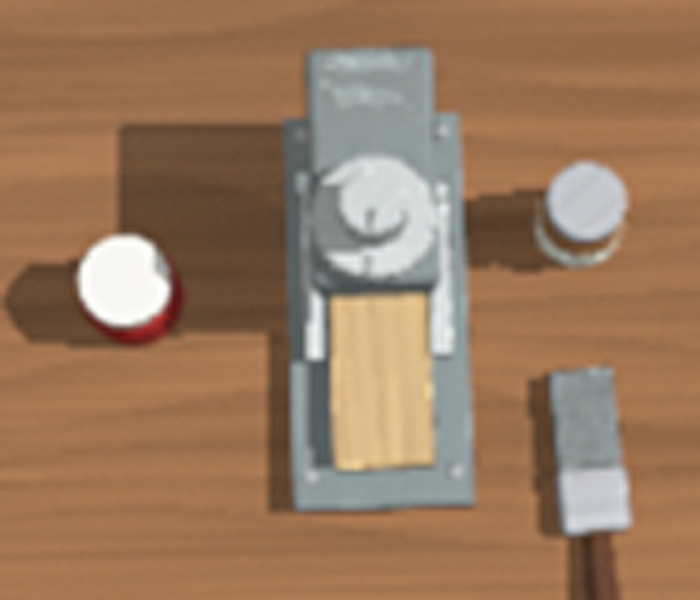

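View pics/sidec.png

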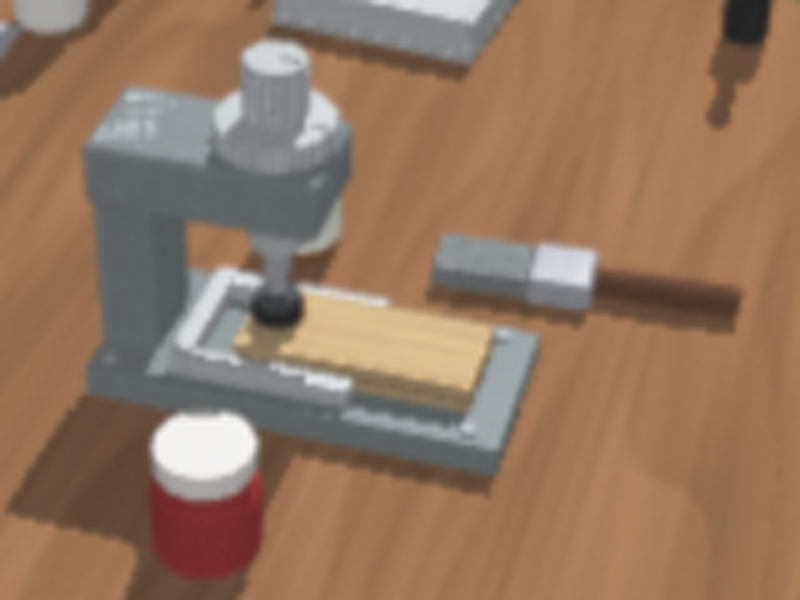

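The crops show the bed corners, knob top, head corners and plaque corners clearly. The plaque lies between the rails, roughly square to them. I'll fit the press and plaque poses.

```bash
cat >fit.py <<'E'
import numpy as np
from cell import manip
from scipy.optimize import least_squares
C={n:manip.camera_model(n) for n in("side","top")}
def proj(n,X):
    c=C[n];f=210/np.tan(np.radians(c['vfov']/2));p=c['R']@X+c['t'];return np.array([c['cx']+f*p[0]/p[2],c['cy']+f*p[1]/p[2]])
def W(q,P):
    c,s=np.cos(q[2]),np.sin(q[2]);return np.array([q[0]+c*P[0]-s*P[1],q[1]+s*P[0]+c*P[1],P[2]])
off={'top':(190,145),'side':(200,175)}
def fit(obs,x0):
    r=lambda q:np.concatenate([proj(n,W(q,P))-np.array(off[n])-(np.array(uv)+.5)/5+.5 for n,P,uv in obs])
    s=least_squares(r,x0,loss='soft_l1',x_scale=[10,10,.1]);return s.x,r(s.x).reshape(-1,2).round(1)
E
cat >a.py <<'E'
from fit import *
press=[('top',(-145,55,20),(293,503)),('top',(-145,-55,20),(473,500)),('top',(100,55,20),(285,120)),('top',(100,-55,20),(457,113)),
('top',(0,0,214),(371,207)),('top',(102,36,160),(307,50)),('top',(102,-36,160),(433,48)),
('side',(0,0,214),(277,56)),('side',(-145,-55,20),(538,342)),('side',(-145,55,20),(498,447)),('side',(-145,55,0),(493,472)),('side',(100,55,20),(90,365)),('side',(100,55,0),(90,390))]
q,r=fit(press,[550,0,0]);print(q,r.tolist())
pl=[('top',(-70,30,38),(333,470)),('top',(-70,-30,38),(433,466)),('side',(-70,-30,38),(493,325)),('side',(-70,30,38),(470,385)),('side',(-70,30,20),(463,408))]
p,r=fit(pl,[q[0]-60,q[1],q[2]]);print(p,r.tolist())
d=p[:2]-q[:2];c,s=np.cos(q[2]),np.sin(q[2]);print('plaque in press',c*d[0]+s*d[1],-s*d[0]+c*d[1],p[2]-q[2])
# ring/other: brush, jars heights
def ray(n,u,v,z):
    c=C[n];f=210/np.tan(np.radians(c['vfov']/2));k=c['R'].T@np.array([(u-c['cx'])/f,(v-c['cy'])/f,1]);o=-c['R'].T@c['t'];return (o+k*(z-o[2])/k[2])[:2].round()
for n,U,V,z in(('top',125,280,70),('top',585,200,80),('top',580,370,20),('top',600,530,20)):print(ray(n,190+U/5,145+V/5,z))
print(W(q,(-100,0,30)),W(q,(-150,0,30)))
E
python3 a.py
```

```text
[5.90123070e+02 2.57600650e+01 3.88190783e-03] [[-0.1, 1.1], [0.2, 0.7], [0.1, -0.9], [1.0, -0.4], [0.6, -1.6], [-0.1, -1.0], [0.4, -1.2], [0.3, 0.7], [1.2, -1.1], [0.5, 1.6], [1.1, 2.0], [-0.7, 0.9], [-0.3, 1.2]]
[ 5.39889816e+02  2.18370499e+01 -1.81401750e-02] [[0.5, -1.6], [0.6, -0.9], [0.7, 0.5], [-0.2, 1.0], [0.9, 1.4]]
plaque in press -50.24810413366401 -3.727985216201139 -0.022022082865769614
[576. 174.]
[617. -99.]
[524. -98.]
[ 426. -107.]
[490.12382315  25.37187522  30.        ] [440.12419988  25.17778032  30.        ]
```

jog_arm --deltas '[{"tx": 0.42, "ty": -0.543, "az": -75.7, "jaw": -1}, {"tx": 0.42, "ty": -0.543, "az": -75.7, "jaw": -1}, {"tx": 0.42, "ty": -0.543, "az": -75.7, "jaw": -1}, {"tx": 0.42, "ty": -0.543, "az": -75.7, "jaw": -1}, {"tx": 0.42, "ty": -0.543, "az": -75.7, "jaw": -1}]' --squeeze 40

```text
invalid input
```

```bash
cat >go.py <<'E'
import sys,numpy as np
from cell import manip
from scipy.spatial.transform import Rotation as R
o=manip.get_obs();x,y,z,yaw=map(float,sys.argv[1:5]);E=o['eef_rot']
a=np.radians(yaw);T=np.array([[np.cos(a),np.sin(a),0],[np.sin(a),-np.cos(a),0],[0,0,-1]])
print('t',o['t'],'pos',o['eef_pos'].round(1),'yaw',np.degrees(np.arctan2(E[1,0],E[0,0])).round(1),'q',np.round(o['qpos'],2),'w',round(o['width'],3),'F',np.round(o['force'],1),'M',np.round(o['torque'],2),manip.tips_ahead)
print('shift m',(E.T@(np.array([x,y,z])-o['eef_pos'])/1000).round(4),'turn',np.degrees(R.from_matrix(E.T@T).as_rotvec()).round(1))
E
python3 go.py 430 25.6 250 90
```

```text
t 0.1 pos [ 154.3 -604.9  252.1] yaw 14.3 q [-1.39  0.31  1.64  0.    1.2  -0.07] w 0.997 F [-1.1 -1.  -0.6] M [ 0.01 -0.07  0.01] 22.0
shift m [ 0.423  -0.5428  0.0034] turn [ -0.1  -0.1 -75.7]
```

jog_arm --deltas '[{"ax": 0, "ay": 0, "az": -75.7, "tx": 0.42, "ty": -0.543, "tz": 0, "jaw": -1}, {"ax": 0, "ay": 0, "az": -75.7, "tx": 0.42, "ty": -0.543, "tz": 0, "jaw": -1}, {"ax": 0, "ay": 0, "az": -75.7, "tx": 0.42, "ty": -0.543, "tz": 0, "jaw": -1}, {"ax": 0, "ay": 0, "az": -75.7, "tx": 0.42, "ty": -0.543, "tz": 0, "jaw": -1}, {"ax": 0, "ay": 0, "az": -75.7, "tx": 0.42, "ty": -0.543, "tz": 0, "jaw": -1}]' --squeeze 40

```text
t: 0.6
eef_pos: [254.0, -374.0, 252.7]
eef_rot: [[0.536, 0.844, -0.0], [0.844, -0.536, 0.001], [0.001, -0.001, -1.0]]
force: [1.0, -0.4, -0.3]
width: 0.143
gripper_force: 0.0
```

```bash
python3 go.py 430 25.6 250 90
```

```text
t 0.6 pos [ 254.  -374.   252.7] yaw 57.6 q [-1.07 -0.03  2.02  0.    1.15 -0.51] w 0.143 F [ 1.  -0.4 -0.3] M [-0.03 -0.03 -0.01] 22.0
shift m [ 0.4317 -0.0656  0.0031] turn [ -0.   -0.  -32.4]
```

jog_arm --deltas '[{"ax": 0, "ay": 0, "az": -32.4, "tx": 0.432, "ty": -0.066, "tz": 0.003, "jaw": -1}, {"ax": 0, "ay": 0, "az": -32.4, "tx": 0.432, "ty": -0.066, "tz": 0.003, "jaw": -1}, {"ax": 0, "ay": 0, "az": -32.4, "tx": 0.432, "ty": -0.066, "tz": 0.003, "jaw": -1}, {"ax": 0, "ay": 0, "az": -32.4, "tx": 0.432, "ty": -0.066, "tz": 0.003, "jaw": -1}, {"ax": 0, "ay": 0, "az": -32.4, "tx": 0.432, "ty": -0.066, "tz": 0.003, "jaw": -1}]'

```text
t: 1.1
eef_pos: [355.7, -145.9, 251.5]
eef_rot: [[0.004, 1.0, 0.001], [1.0, -0.004, -0.0], [-0.0, 0.001, -1.0]]
force: [0.5, 0.9, 0.7]
width: 0.003
gripper_force: 0.0
```

```bash
python3 go.py 430 25.6 100 90
```

```text
t 1.1 pos [ 355.7 -145.9  251.5] yaw 89.8 q [-0.5  -0.18  2.16  0.    1.16 -0.5 ] w 0.003 F [0.5 0.9 0.7] M [-0.05 -0.03 -0.04] 22.0
shift m [0.1718 0.0735 0.1515] turn [ 0.   0.  -0.2]
```

jog_arm --deltas '[{"ax": 0, "ay": 0, "az": 0, "tx": 0.172, "ty": 0.074, "tz": 0, "jaw": -1}, {"ax": 0, "ay": 0, "az": 0, "tx": 0.172, "ty": 0.074, "tz": 0, "jaw": -1}, {"ax": 0, "ay": 0, "az": 0, "tx": 0.172, "ty": 0.074, "tz": 0, "jaw": -1}, {"ax": 0, "ay": 0, "az": 0, "tx": 0.172, "ty": 0.074, "tz": 0, "jaw": -1}, {"ax": 0, "ay": 0, "az": 0, "tx": 0.172, "ty": 0.074, "tz": 0.04, "jaw": -1}]'

```text
t: 1.6
eef_pos: [437.1, 27.5, 216.3]
eef_rot: [[-0.0, 1.0, 0.015], [1.0, 0.0, 0.001], [0.001, 0.015, -1.0]]
force: [2.3, -0.3, 0.5]
width: 0.003
gripper_force: 0.0
```

```bash
python3 go.py 430 25.6 50 90
```

```text
t 1.6 pos [437.1  27.5 216.3] yaw 90.0 q [-0.04 -0.03  2.1   0.    1.06 -0.04] w 0.003 F [ 2.3 -0.3  0.5] M [-0.01 -0.02  0.02] 22.0
shift m [-0.002  -0.0095  0.1662] turn [ 0.9 -0.1  0. ]
```

jog_arm --deltas '[{"ax": 0, "ay": 0, "az": 0, "tx": 0, "ty": 0, "tz": 0.05, "jaw": -1}, {"ax": 0, "ay": 0, "az": 0, "tx": 0, "ty": 0, "tz": 0.1, "jaw": -1}, {"ax": 0, "ay": 0, "az": 0, "tx": 0, "ty": 0, "tz": 0.14, "jaw": -1}, {"ax": 0, "ay": 0, "az": 0, "tx": 0, "ty": 0, "tz": 0.16, "jaw": -1}, {"ax": 0, "ay": 0, "az": 0, "tx": 0, "ty": 0, "tz": 0.16, "jaw": -1}]'

```text
t: 2.1
eef_pos: [426.7, 23.9, 48.3]
eef_rot: [[0.005, 1.0, -0.009], [1.0, -0.005, 0.0], [0.0, -0.009, -1.0]]
force: [0.4, -0.1, -0.8]
width: 0.001
gripper_force: 0.0
```

```bash
python3 go.py 450 25.6 50 90; python3 - <<'E'
from cell import manip
import cv2
a=manip.grab_frame('side')[155:305,200:360]; b=manip.grab_frame('top')[145:295,200:330]
cv2.imwrite('pics/p1.png',cv2.hconcat([cv2.resize(x[:,:,::-1],(400,int(400*x.shape[0]/x.shape[1])),interpolation=2)[:375] for x in (a,b)]))
E
```

```text
t 2.1 pos [426.7  23.9  48.3] yaw 89.7 q [-0.05  0.27  2.2  -0.    0.68 -0.04] w 0.001 F [ 0.4 -0.1 -0.8] M [ 0.    0.06 -0.01] 22.0
shift m [ 0.0018  0.0233 -0.0019] turn [-0.5 -0.  -0.3]
```

View pics/p1.png

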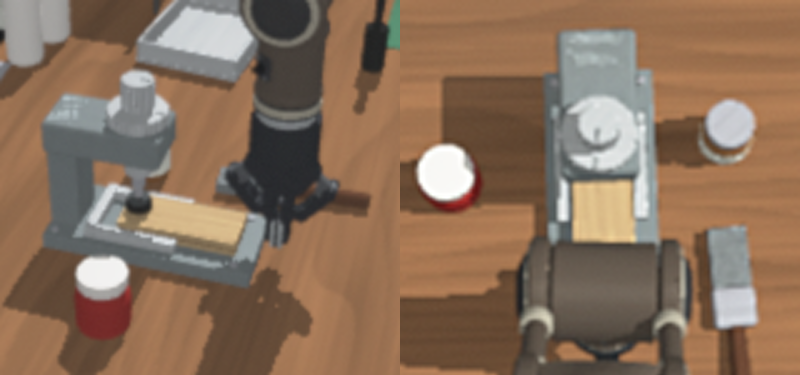

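The gripper stands shut in front of the plaque's end and clear of everything around it. I'll push slowly and watch the force.

jog_arm --deltas '[{"ax": 0, "ay": 0, "az": 0, "tx": 0, "ty": 0.008, "tz": 0, "jaw": -1}, {"ax": 0, "ay": 0, "az": 0, "tx": 0, "ty": 0.016, "tz": 0, "jaw": -1}, {"ax": 0, "ay": 0, "az": 0, "tx": 0, "ty": 0.022, "tz": 0, "jaw": -1}, {"ax": 0, "ay": 0, "az": 0, "tx": 0, "ty": 0.026, "tz": 0, "jaw": -1}, {"ax": 0, "ay": 0, "az": 0, "tx": 0, "ty": 0.03, "tz": 0, "jaw": -1}]'

```text
t: 2.7
eef_pos: [458.3, 23.5, 52.4]
eef_rot: [[0.005, 1.0, -0.008], [1.0, -0.005, -0.0], [-0.0, -0.008, -1.0]]
force: [-12.8, -1.9, 21.3]
width: 0.002
gripper_force: 10.2
```

jog_arm --deltas '[{"ax": 0, "ay": 0, "az": 0, "tx": 0, "ty": 0.002, "tz": 0, "jaw": -1}, {"ax": 0, "ay": 0, "az": 0, "tx": 0, "ty": 0.004, "tz": 0, "jaw": -1}, {"ax": 0, "ay": 0, "az": 0, "tx": 0, "ty": 0.006, "tz": 0, "jaw": -1}, {"ax": 0, "ay": 0, "az": 0, "tx": 0, "ty": 0.008, "tz": 0, "jaw": -1}, {"ax": 0, "ay": 0, "az": 0, "tx": 0, "ty": 0.01, "tz": 0, "jaw": -1}]'

```text
t: 3.2
eef_pos: [459.2, 23.6, 52.1]
eef_rot: [[0.004, 1.0, -0.029], [1.0, -0.004, -0.0], [-0.0, -0.029, -1.0]]
force: [-29.4, -1.3, 42.0]
width: -0.002
gripper_force: 21.7
```

jog_arm --deltas '[{"ax": 0, "ay": 0, "az": 0, "tx": 0, "ty": -0.01, "tz": 0, "jaw": -1}, {"ax": 0, "ay": 0, "az": 0, "tx": 0, "ty": -0.016, "tz": 0, "jaw": -1}]'

```text
t: 3.4
eef_pos: [454.2, 23.6, 52.1]
eef_rot: [[0.005, 1.0, 0.0], [1.0, -0.005, -0.0], [-0.0, 0.0, -1.0]]
force: [-0.1, 0.2, -0.0]
width: 0.002
gripper_force: 0.0
```

```bash
python3 go.py 450 25.6 50 90; python3 - <<'E'
from cell import manip
import cv2
a=manip.grab_frame('side')[215:275,230:330]
cv2.imwrite('pics/p2.png',cv2.resize(a[:,:,::-1],None,fx=8,fy=8,interpolation=2))
E
```

```text
t 3.4 pos [454.2  23.6  52.1] yaw 89.7 q [-0.04  0.3   2.14 -0.    0.7  -0.04] w 0.002 F [-0.1  0.2 -0. ] M [ 0.01 -0.02 -0.01] 22.0
shift m [ 0.002  -0.0042  0.0021] turn [ 0.   0.  -0.3]
```

View pics/p2.png

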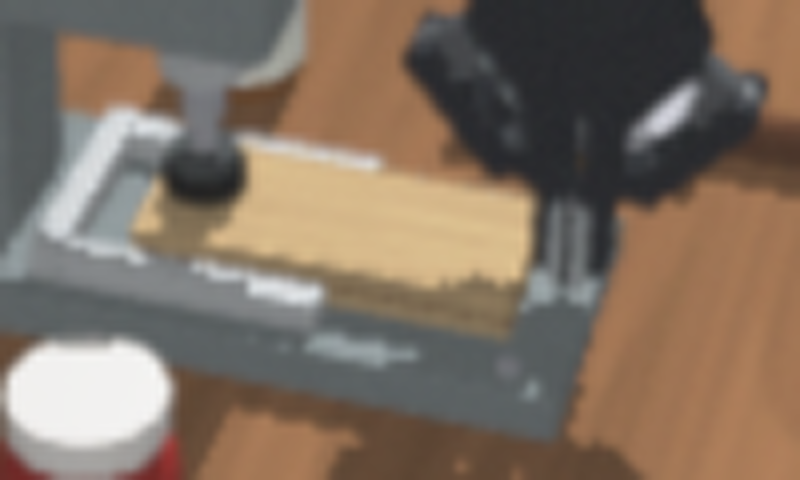

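The push force had a large upward part, so a sloping finger link was pressing down on the plaque's edge. I'll back off and turn the gripper by 90° so the flat side faces of the pads do the pushing.

jog_arm --deltas '[{"ax": 0, "ay": 0, "az": 0, "tx": 0.002, "ty": -0.02, "tz": 0, "jaw": -1}, {"ax": 0, "ay": 0, "az": -8.5, "tx": 0.002, "ty": -0.02, "tz": 0, "jaw": -1}, {"ax": 0, "ay": 0, "az": -17, "tx": 0.002, "ty": -0.02, "tz": 0, "jaw": -1}, {"ax": 0, "ay": 0, "az": -25.5, "tx": 0.002, "ty": -0.02, "tz": 0, "jaw": -1}, {"ax": 0, "ay": 0, "az": -34, "tx": 0.002, "ty": -0.02, "tz": 0, "jaw": -1}]'

```text
t: 3.95
eef_pos: [435.5, 25.7, 51.7]
eef_rot: [[-0.56, 0.829, 0.001], [0.829, 0.56, -0.0], [-0.001, 0.001, -1.0]]
force: [0.5, -0.4, 1.8]
width: 0.001
gripper_force: 0.0
```

jog_arm --deltas '[{"ax": 0, "ay": 0, "az": -56, "tx": 0, "ty": 0, "tz": 0, "jaw": -1}, {"ax": 0, "ay": 0, "az": -56, "tx": 0, "ty": 0, "tz": 0, "jaw": -1}, {"ax": 0, "ay": 0, "az": -56, "tx": 0, "ty": 0, "tz": 0, "jaw": -1}, {"ax": 0, "ay": 0, "az": -56, "tx": 0, "ty": 0, "tz": 0, "jaw": -1}, {"ax": 0, "ay": 0, "az": -56, "tx": 0, "ty": 0, "tz": 0, "jaw": -1}]'

```text
t: 4.45
eef_pos: [435.6, 25.7, 51.6]
eef_rot: [[-0.974, 0.225, 0.001], [0.225, 0.974, -0.0], [-0.001, 0.0, -1.0]]
force: [-0.2, -0.6, -1.4]
width: 0.001
gripper_force: 0.0
```

jog_arm --deltas '[{"ax": 0, "ay": 0, "az": -13, "tx": 0, "ty": 0, "tz": 0, "jaw": -1}, {"ax": 0, "ay": 0, "az": -13, "tx": 0, "ty": 0, "tz": 0, "jaw": -1}, {"ax": 0, "ay": 0, "az": -13, "tx": 0, "ty": 0, "tz": 0, "jaw": -1}]'

```text
t: 4.75
eef_pos: [435.4, 25.7, 51.6]
eef_rot: [[-1.0, 0.006, 0.001], [0.006, 1.0, -0.0], [-0.001, 0.0, -1.0]]
force: [-0.3, -0.2, 0.4]
width: 0.001
gripper_force: 0.0
```

```bash
python3 go.py 450 25.6 49 180
```

```text
t 4.75 pos [435.4  25.7  51.6] yaw 179.6 q [-0.04  0.27  2.19  0.    0.68 -1.61] w 0.001 F [-0.3 -0.2  0.4] M [-0.   -0.04 -0.02] 22.0
shift m [-0.0146  0.      0.0026] turn [-0.   0.1 -0.4]
```

jog_arm --deltas '[{"ax": 0, "ay": 0, "az": 0, "tx": -0.008, "ty": 0, "tz": 0.002, "jaw": -1}, {"ax": 0, "ay": 0, "az": 0, "tx": -0.014, "ty": 0, "tz": 0.002, "jaw": -1}, {"ax": 0, "ay": 0, "az": 0, "tx": -0.019, "ty": 0, "tz": 0.002, "jaw": -1}, {"ax": 0, "ay": 0, "az": 0, "tx": -0.024, "ty": 0, "tz": 0.002, "jaw": -1}, {"ax": 0, "ay": 0, "az": 0, "tx": -0.028, "ty": 0, "tz": 0.002, "jaw": -1}]'

```text
t: 5.25
eef_pos: [462.7, 25.6, 49.5]
eef_rot: [[-1.0, 0.006, -0.001], [0.006, 1.0, 0.0], [0.001, 0.0, -1.0]]
force: [-1.9, -0.1, 0.6]
width: 0.005
gripper_force: 0.6
```

jog_arm --deltas '[{"ax": 0, "ay": 0, "az": 0, "tx": -0.003, "ty": 0, "tz": 0, "jaw": -1}, {"ax": 0, "ay": 0, "az": 0, "tx": -0.006, "ty": 0, "tz": 0, "jaw": -1}, {"ax": 0, "ay": 0, "az": 0, "tx": -0.008, "ty": 0, "tz": 0, "jaw": -1}]'

```text
t: 5.55
eef_pos: [470.8, 25.5, 49.5]
eef_rot: [[-1.0, 0.006, 0.0], [0.006, 1.0, -0.0], [-0.0, -0.0, -1.0]]
force: [-0.5, 0.3, -0.9]
width: 0.003
gripper_force: 0.2
```

jog_arm --deltas '[{"ax": 0, "ay": 0, "az": 0, "tx": -0.0015, "ty": 0, "tz": 0, "jaw": -1}, {"ax": 0, "ay": 0, "az": 0, "tx": -0.003, "ty": 0, "tz": 0, "jaw": -1}, {"ax": 0, "ay": 0, "az": 0, "tx": -0.0045, "ty": 0, "tz": 0, "jaw": -1}]'

```text
t: 5.85
eef_pos: [474.9, 25.5, 49.5]
eef_rot: [[-1.0, 0.006, -0.0], [0.006, 1.0, 0.0], [0.0, 0.0, -1.0]]
force: [-1.0, 0.5, -0.3]
width: 0.0
gripper_force: 0.4
```

jog_arm --deltas '[{"ax": 0, "ay": 0, "az": 0, "tx": -0.0015, "ty": 0, "tz": 0, "jaw": -1}, {"ax": 0, "ay": 0, "az": 0, "tx": -0.003, "ty": 0, "tz": 0, "jaw": -1}]'

```text
t: 6.05
eef_pos: [478.2, 25.5, 49.5]
eef_rot: [[-1.0, 0.006, 0.0], [0.006, 1.0, 0.0], [-0.0, 0.0, -1.0]]
force: [0.6, -0.1, 0.6]
width: 0.0
gripper_force: 0.2
```

jog_arm --deltas '[{"ax": 0, "ay": 0, "az": 0, "tx": -0.001, "ty": 0, "tz": 0, "jaw": -1}, {"ax": 0, "ay": 0, "az": 0, "tx": -0.002, "ty": 0, "tz": 0, "jaw": -1}]'

```text
t: 6.25
eef_pos: [479.4, 25.4, 49.5]
eef_rot: [[-1.0, 0.006, -0.002], [0.006, 1.0, 0.0], [0.002, 0.0, -1.0]]
force: [-2.5, -0.8, 2.5]
width: 0.001
gripper_force: 1.6
```

jog_arm --deltas '[{"ax": 0, "ay": 0, "az": 0, "tx": -0.001, "ty": 0, "tz": 0, "jaw": -1}, {"ax": 0, "ay": 0, "az": 0, "tx": -0.002, "ty": 0, "tz": 0, "jaw": -1}]'

```text
t: 6.45
eef_pos: [479.5, 25.5, 49.1]
eef_rot: [[-1.0, 0.006, -0.006], [0.006, 1.0, 0.0], [0.006, 0.0, -1.0]]
force: [-7.2, 0.4, 4.3]
width: 0.005
gripper_force: 3.5
```

```bash
python3 go.py 479 25.6 49 180;python3 - <<'E'
from cell import manip
import cv2
a=manip.grab_frame('side')[205:275,220:320]
cv2.imwrite('pics/p3.png',cv2.resize(a[:,:,::-1],None,fx=8,fy=8,interpolation=2))
E
```

```text
t 6.45 pos [479.5  25.5  49.1] yaw 179.7 q [-0.04  0.35  2.08 -0.    0.72 -1.6 ] w 0.005 F [-7.2  0.4  4.3] M [0.   1.08 0.02] 22.0
shift m [0.0005 0.0001 0.0001] turn [ 0.  -0.3 -0.3]
```

View pics/p3.png

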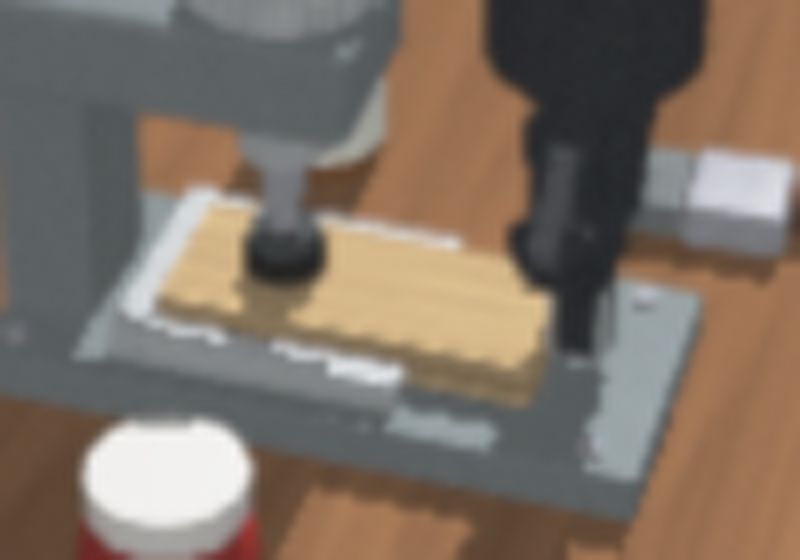

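The plaque's far edge now meets the stop and it sits square between the rails. The finger stalled at x=479.5, where the home contact was predicted. I'll give it a slightly firmer seating push, retreat and rise, and estimate the pad gap meanwhile (pad's lowest point at pixel ≈(255.6,240.6)).

jog_arm --deltas '[{"ax": 0, "ay": 0, "az": 0, "tx": -0.001, "ty": 0, "tz": 0, "jaw": -1}, {"ax": 0, "ay": 0, "az": 0, "tx": -0.002, "ty": 0, "tz": 0, "jaw": -1}]'

```text
t: 6.7
eef_pos: [479.6, 25.6, 48.7]
eef_rot: [[-1.0, 0.006, -0.01], [0.006, 1.0, 0.0], [0.01, 0.0, -1.0]]
force: [-10.0, 0.6, 8.2]
width: 0.001
gripper_force: 5.0
```

jog_arm --deltas '[{"ax": 0, "ay": 0, "az": 0, "tx": 0.005, "ty": 0, "tz": 0, "jaw": -1}, {"ax": 0, "ay": 0, "az": 0, "tx": 0.035, "ty": 0, "tz": 0, "jaw": -1}, {"ax": 0, "ay": 0, "az": 0, "tx": 0.035, "ty": 0, "tz": -0.05, "jaw": -1}, {"ax": 0, "ay": 0, "az": 0, "tx": 0.035, "ty": 0, "tz": -0.1, "jaw": 0}, {"ax": 0, "ay": 0, "az": 0, "tx": 0.035, "ty": 0, "tz": -0.15, "jaw": 1}]'

```text
t: 7.2
eef_pos: [449.3, 25.6, 201.2]
eef_rot: [[-1.0, 0.006, 0.002], [0.006, 1.0, -0.0], [-0.002, 0.0, -1.0]]
force: [1.2, 0.6, -0.5]
width: 0.33
gripper_force: 0.0
```

jog_arm --deltas '[{"ax": 0, "ay": 0, "az": 0, "tx": 0, "ty": 0, "tz": -0.05, "jaw": 1}, {"ax": 0, "ay": 0, "az": 0, "tx": 0, "ty": 0, "tz": -0.07, "jaw": 1}, {"ax": 0, "ay": 0, "az": 0, "tx": 0, "ty": 0, "tz": -0.07, "jaw": 1}]'

```text
t: 7.5
eef_pos: [453.0, 25.5, 274.6]
eef_rot: [[-1.0, 0.006, 0.013], [0.006, 1.0, -0.0], [-0.013, -0.0, -1.0]]
force: [1.0, 0.2, -1.0]
width: 0.843
gripper_force: 0.0
```

```bash
python3 go.py 590 25.8 268 180;python3 - <<'E'
from fit import *
from cell import manip
import cv2
ax=np.array([590.1,25.8]);d=np.array([-.33,.94])
for z in(38,40,42,44,46,48,50):print(z,proj('side',np.r_[ax+16*d,z]).round(1))
a=manip.grab_frame('side')[205:275,220:320]
cv2.imwrite('pics/p4.png',cv2.resize(a[:,:,::-1],None,fx=8,fy=8,interpolation=2))
q=(590.1,25.8,.004)
print('plaque corners',[((proj('side',W(q,P))-[220,205]+.5)*8-.5).round().tolist() for P in((-100,30,38),(-100,-30,38),(40,30,38),(-100,30,20))])
E
```

```text
t 7.5 pos [453.   25.5 274.6] yaw 179.7 q [-0.04 -0.06  2.    0.    1.19 -1.6 ] w 0.843 F [ 1.   0.2 -1. ] M [ 0.03  0.01 -0.03] 22.0
shift m [-0.1369  0.0011  0.0084] turn [-0.   0.7 -0.3]
38 [255.9 242.2]
40 [255.9 241.7]
42 [255.9 241.1]
44 [255.9 240.6]
46 [255.9 240. ]
48 [255.9 239.5]
50 [255.9 238.9]
plaque corners [[535.0, 378.0], [578.0, 277.0], [158.0, 302.0], [533.0, 417.0]]
```

View pics/p4.png

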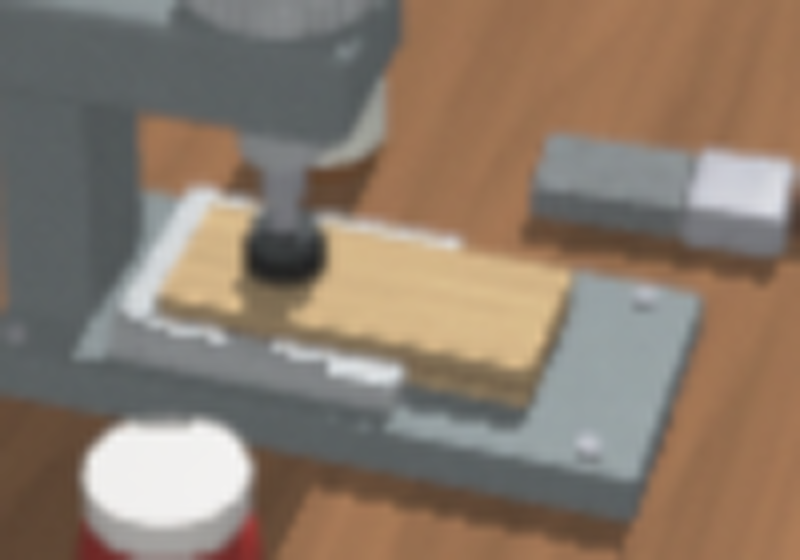

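The plaque is seated against the stop and square in the rails (its end corners at crop (530,372) and (572,270) match the home prediction). The pad hovers only a few mm above it. Next is the knob.

jog_arm --deltas '[{"ax": 0, "ay": 0, "az": 0, "tx": -0.05, "ty": 0, "tz": 0, "jaw": 1}, {"ax": 0, "ay": 0, "az": 0, "tx": -0.1, "ty": 0, "tz": 0, "jaw": 1}, {"ax": 0, "ay": 0, "az": 0, "tx": -0.138, "ty": 0, "tz": 0, "jaw": 1}, {"ax": 0, "ay": 0, "az": 0, "tx": -0.138, "ty": 0, "tz": 0, "jaw": 1}, {"ax": 0, "ay": 0, "az": 0, "tx": -0.138, "ty": 0, "tz": 0, "jaw": 1}]'

```text
t: 8.05
eef_pos: [586.0, 24.8, 266.1]
eef_rot: [[-1.0, 0.006, -0.006], [0.006, 1.0, 0.0], [0.006, 0.0, -1.0]]
force: [-1.2, -1.0, 0.8]
width: 1.005
gripper_force: 0.0
```

```bash
python3 go.py 590.3 25.8 207 180
```

```text
t 8.05 pos [586.   24.8 266.1] yaw 179.7 q [-0.03  0.23  1.71  0.    1.21 -1.6 ] w 1.005 F [-1.2 -1.   0.8] M [-0.02 -0.03 -0.05] 22.0
shift m [-0.0046  0.001   0.0591] turn [ 0.  -0.3 -0.3]
```

jog_arm --deltas '[{"ax": 0, "ay": 0, "az": 0, "tx": -0.003, "ty": 0.001, "tz": 0.02, "jaw": 1}, {"ax": 0, "ay": 0, "az": 0, "tx": -0.003, "ty": 0.001, "tz": 0.04, "jaw": 1}, {"ax": 0, "ay": 0, "az": 0, "tx": -0.003, "ty": 0.001, "tz": 0.055, "jaw": 1}, {"ax": 0, "ay": 0, "az": 0, "tx": -0.003, "ty": 0.001, "tz": 0.055, "jaw": 1}, {"ax": 0, "ay": 0, "az": 0, "tx": -0.003, "ty": 0.001, "tz": 0.055, "jaw": 1}]'

```text
t: 8.55
eef_pos: [589.2, 25.8, 214.2]
eef_rot: [[-1.0, 0.006, -0.001], [0.006, 1.0, 0.0], [0.001, 0.0, -1.0]]
force: [0.1, -0.2, -0.1]
width: 1.001
gripper_force: 0.0
```

```bash
python3 go.py 590.3 25.8 207 180
```

```text
t 8.55 pos [589.2  25.8 214.2] yaw 179.7 q [-0.03  0.28  1.75  0.    1.11 -1.59] w 1.001 F [ 0.1 -0.2 -0.1] M [-0.04 -0.02 -0.01] 22.0
shift m [-0.0011  0.      0.0072] turn [ 0.  -0.1 -0.3]
```

jog_arm --deltas '[{"ax": 0, "ay": 0, "az": 0, "tx": -0.001, "ty": 0, "tz": 0.006, "jaw": 1}, {"ax": 0, "ay": 0, "az": 0, "tx": -0.001, "ty": 0, "tz": 0.006, "jaw": 0}, {"ax": 0, "ay": 0, "az": 0, "tx": -0.001, "ty": 0, "tz": 0.006, "jaw": -1}, {"ax": 0, "ay": 0, "az": 0, "tx": -0.001, "ty": 0, "tz": 0.006, "jaw": -1}, {"ax": 0, "ay": 0, "az": 0, "tx": -0.001, "ty": 0, "tz": 0.006, "jaw": -1}]' --squeeze 20

```text
t: 9.05
eef_pos: [591.4, 26.3, 209.3]
eef_rot: [[-1.0, 0.006, 0.001], [0.006, 1.0, 0.001], [-0.001, 0.001, -1.0]]
force: [-0.2, 2.8, 1.9]
width: 0.414
gripper_force: 21.2
```

jog_arm --deltas '[{"ax": 0, "ay": 0, "az": 0, "tx": 0, "ty": 0, "tz": 0, "jaw": -1}, {"ax": 0, "ay": 0, "az": 0, "tx": 0, "ty": 0, "tz": 0, "jaw": -1}, {"ax": 0, "ay": 0, "az": 0, "tx": 0, "ty": 0, "tz": 0, "jaw": -1}]'

```text
t: 9.35
eef_pos: [591.4, 26.3, 209.2]
eef_rot: [[-1.0, 0.006, 0.001], [0.006, 1.0, 0.001], [-0.001, 0.001, -1.0]]
force: [-0.9, 3.0, 4.7]
width: 0.412
gripper_force: 21.5
```

```bash
python3 go.py 590.3 25.8 207 180
```

```text
t 9.35 pos [591.4  26.3 209.2] yaw 179.6 q [-0.03  0.29  1.75  0.    1.1  -1.59] w 0.412 F [-0.9  3.   4.7] M [0.58 0.16 0.  ] 22.0
shift m [ 0.0011 -0.0005  0.0022] turn [ 0.1  0.  -0.4]
```

```bash
cat >lg.py <<'E'
import numpy as np
from cell import manip
L=[]
o=manip.get_obs();L.append(o['torque'][2])
for _ in range(2):manip.grab_frame('side');L.append(manip.get_obs()['torque'][2])
E=o['eef_rot'];print('t',o['t'],'yaw',np.degrees(np.arctan2(E[1,0],E[0,0])).round(2),'Mz',np.round(L,3),'q6eff',np.round(o['joint_efforts'][5],3),'F',np.round(o['force'],1),'w',round(o['width'],3),'z',o['eef_pos'].round(1),flush=True)
E
python3 lg.py
```

```text
t 9.35 yaw 179.65 Mz [ 0.003 -0.059 -0.001] q6eff -0.025 F [-0.9  3.   4.7] w 0.412 z [591.4  26.3 209.2]
```

jog_arm --deltas '[{"ax": 0, "ay": 0, "az": 0, "tx": 0.001, "ty": 0.0007, "tz": 0, "jaw": -1}, {"ax": 0, "ay": 0, "az": 0, "tx": 0.001, "ty": 0.0007, "tz": 0, "jaw": -1}, {"ax": 0, "ay": 0, "az": 0, "tx": 0.001, "ty": 0.0007, "tz": 0, "jaw": -1}]' --squeeze 60

```text
t: 9.75
eef_pos: [591.3, 26.4, 209.4]
eef_rot: [[-1.0, 0.006, 0.003], [0.006, 1.0, -0.0], [-0.003, -0.0, -1.0]]
force: [1.9, 2.0, 6.2]
width: 0.403
gripper_force: 59.4
```

```bash
python3 lg.py
```

```text
t 9.75 yaw 179.66 Mz [-0.022  0.034 -0.037] q6eff -0.016 F [1.9 2.  6.2] w 0.403 z [591.3  26.4 209.4]
```

jog_arm --deltas '[{"ax": 0, "ay": 0, "az": 1, "tx": 0, "ty": 0, "tz": 0, "jaw": -1}, {"ax": 0, "ay": 0, "az": 2, "tx": 0, "ty": 0, "tz": 0, "jaw": -1}, {"ax": 0, "ay": 0, "az": 3, "tx": 0, "ty": 0, "tz": 0, "jaw": -1}, {"ax": 0, "ay": 0, "az": 4, "tx": 0, "ty": 0, "tz": 0, "jaw": -1}]'

```text
t: 10.25
eef_pos: [591.3, 26.3, 209.4]
eef_rot: [[-0.997, 0.075, 0.003], [0.075, 0.997, -0.0], [-0.003, -0.0, -1.0]]
force: [2.7, 2.3, 4.8]
width: 0.404
gripper_force: 59.5
```

```bash
python3 lg.py
```

```text
t 10.25 yaw 175.68 Mz [0.246 0.154 0.06 ] q6eff 0.141 F [2.7 2.3 4.8] w 0.404 z [591.3  26.3 209.4]
```

jog_arm --deltas '[{"ax": 0, "ay": 0, "az": 1, "tx": 0, "ty": 0, "tz": 0, "jaw": -1}, {"ax": 0, "ay": 0, "az": 2, "tx": 0, "ty": 0, "tz": 0, "jaw": -1}]'

```text
t: 10.55
eef_pos: [591.3, 26.3, 209.4]
eef_rot: [[-0.994, 0.11, 0.003], [0.11, 0.994, -0.0], [-0.003, -0.0, -1.0]]
force: [1.4, 2.7, 5.2]
width: 0.404
gripper_force: 59.5
```

```bash
python3 lg.py
```

```text
t 10.55 yaw 173.68 Mz [0.257 0.135 0.058] q6eff 0.14 F [1.4 2.7 5.2] w 0.404 z [591.3  26.3 209.4]
```

Turning works: sliding torque is about 0.25 N m, and only the reading taken while moving is valid. I'll go on in small turns and log the moving torque each time.

```bash
cat >lg.py <<'E'
import numpy as np
from cell import manip
o=manip.get_obs();E=o['eef_rot'];y=np.degrees(np.arctan2(E[1,0],E[0,0]))
s=f"{o['t']:.2f} {y:.2f} {o['torque'][2]:.3f} {o['joint_efforts'][5]:.3f}";print(s,flush=True);open('log.txt','a').write(s+'\n')
E
python3 lg.py
```

```text
10.65 173.68 0.058 0.115
```

jog_arm --deltas '[{"ax": 0, "ay": 0, "az": 1, "tx": 0, "ty": 0, "tz": 0, "jaw": -1}, {"ax": 0, "ay": 0, "az": 2, "tx": 0, "ty": 0, "tz": 0, "jaw": -1}]'

```text
t: 10.85
eef_pos: [591.3, 26.3, 209.4]
eef_rot: [[-0.989, 0.145, 0.003], [0.145, 0.989, -0.001], [-0.003, -0.0, -1.0]]
force: [1.7, 1.2, 5.5]
width: 0.401
gripper_force: 59.5
```

```bash
python3 lg.py
```

```text
10.85 171.68 0.319 0.140
```

jog_arm --deltas '[{"ax": 0, "ay": 0, "az": 1, "tx": 0, "ty": 0, "tz": 0, "jaw": -1}]'

```text
t: 10.95
eef_pos: [591.3, 26.3, 209.4]
eef_rot: [[-0.987, 0.162, 0.003], [0.162, 0.987, -0.001], [-0.003, -0.0, -1.0]]
force: [1.5, 2.0, 5.8]
width: 0.408
gripper_force: 59.5
```

```bash
python3 lg.py
```

```text
10.95 170.68 0.237 0.141
```

jog_arm --deltas '[{"ax": 0, "ay": 0, "az": 1, "tx": 0, "ty": 0, "tz": 0, "jaw": -1}]'

```text
t: 11.05
eef_pos: [591.3, 26.2, 209.4]
eef_rot: [[-0.984, 0.179, 0.003], [0.179, 0.984, -0.001], [-0.003, -0.0, -1.0]]
force: [2.5, 1.8, 5.0]
width: 0.406
gripper_force: 59.5
```

```bash
python3 lg.py
```

```text
11.05 169.68 0.286 0.141
```

jog_arm --deltas '[{"ax": 0, "ay": 0, "az": 1, "tx": 0, "ty": 0, "tz": 0, "jaw": -1}]'

```text
t: 11.15
eef_pos: [591.3, 26.2, 209.4]
eef_rot: [[-0.981, 0.196, 0.003], [0.196, 0.981, -0.001], [-0.003, -0.0, -1.0]]
force: [1.9, 1.5, 5.6]
width: 0.403
gripper_force: 59.5
```

```bash
python3 lg.py
```

```text
11.15 168.68 0.254 0.141
```

jog_arm --deltas '[{"ax": 0, "ay": 0, "az": 1, "tx": 0, "ty": 0, "tz": 0, "jaw": -1}]'

```text
t: 11.25
eef_pos: [591.3, 26.2, 209.4]
eef_rot: [[-0.977, 0.213, 0.003], [0.213, 0.977, -0.001], [-0.003, 0.0, -1.0]]
force: [1.6, 1.6, 4.7]
width: 0.399
gripper_force: 59.5
```

```bash
python3 lg.py
```

```text
11.25 167.68 0.236 0.141
```

jog_arm --deltas '[{"ax": 0, "ay": 0, "az": 1, "tx": 0, "ty": 0, "tz": 0, "jaw": -1}]'

```text
t: 11.35
eef_pos: [591.3, 26.2, 209.4]
eef_rot: [[-0.973, 0.23, 0.003], [0.23, 0.973, -0.001], [-0.003, -0.0, -1.0]]
force: [2.4, 1.5, 5.8]
width: 0.406
gripper_force: 59.5
```

```bash
python3 lg.py
```

```text
11.35 166.68 0.276 0.141
```

jog_arm --deltas '[{"ax": 0, "ay": 0, "az": 1, "tx": 0, "ty": 0, "tz": 0, "jaw": -1}]'

```text
t: 11.45
eef_pos: [591.3, 26.2, 209.4]
eef_rot: [[-0.969, 0.247, 0.003], [0.247, 0.969, -0.001], [-0.003, 0.0, -1.0]]
force: [1.4, 1.3, 6.0]
width: 0.403
gripper_force: 59.5
```

```bash
python3 lg.py
```

```text
11.45 165.68 0.217 0.141
```

jog_arm --deltas '[{"ax": 0, "ay": 0, "az": 1, "tx": 0, "ty": 0, "tz": 0, "jaw": -1}]'

```text
t: 11.55
eef_pos: [591.3, 26.2, 209.4]
eef_rot: [[-0.964, 0.264, 0.003], [0.264, 0.964, -0.001], [-0.003, 0.0, -1.0]]
force: [1.7, 2.4, 5.9]
width: 0.401
gripper_force: 59.5
```

```bash
python3 lg.py
```

```text
11.55 164.68 0.289 0.141
```

The wrist-joint effort (0.141) is almost noise-free, so it makes a good contact signal. I'll take larger steps until it changes.

jog_arm --deltas '[{"ax": 0, "ay": 0, "az": 1, "tx": 0, "ty": 0, "tz": 0, "jaw": -1}, {"ax": 0, "ay": 0, "az": 2, "tx": 0, "ty": 0, "tz": 0, "jaw": -1}, {"ax": 0, "ay": 0, "az": 3, "tx": 0, "ty": 0, "tz": 0, "jaw": -1}]'

```text
t: 11.85
eef_pos: [591.2, 26.1, 209.4]
eef_rot: [[-0.949, 0.314, 0.003], [0.314, 0.949, -0.001], [-0.003, 0.0, -1.0]]
force: [1.2, 1.4, 6.0]
width: 0.402
gripper_force: 59.5
```

```bash
python3 lg.py
```

```text
11.85 161.69 0.278 0.141
```

jog_arm --deltas '[{"ax": 0, "ay": 0, "az": 1, "tx": 0, "ty": 0, "tz": 0, "jaw": -1}, {"ax": 0, "ay": 0, "az": 2, "tx": 0, "ty": 0, "tz": 0, "jaw": -1}, {"ax": 0, "ay": 0, "az": 3, "tx": 0, "ty": 0, "tz": 0, "jaw": -1}]'

```text
t: 12.15
eef_pos: [591.2, 26.1, 209.4]
eef_rot: [[-0.932, 0.363, 0.003], [0.363, 0.932, -0.001], [-0.003, 0.0, -1.0]]
force: [1.8, 1.7, 5.7]
width: 0.4
gripper_force: 59.5
```

```bash
python3 lg.py
```

```text
12.15 158.69 0.281 0.157
```

jog_arm --deltas '[{"ax": 0, "ay": 0, "az": 1, "tx": 0, "ty": 0, "tz": 0, "jaw": -1}, {"ax": 0, "ay": 0, "az": 2, "tx": 0, "ty": 0, "tz": 0, "jaw": -1}, {"ax": 0, "ay": 0, "az": 3, "tx": 0, "ty": 0, "tz": 0, "jaw": -1}]'

```text
t: 12.45
eef_pos: [591.2, 26.1, 209.4]
eef_rot: [[-0.911, 0.411, 0.003], [0.411, 0.911, -0.001], [-0.003, 0.0, -1.0]]
force: [2.1, 0.2, 5.2]
width: 0.4
gripper_force: 59.5
```

```bash
python3 lg.py
```

```text
12.45 155.70 0.323 0.204
```

The effort rose from 0.141 to 0.204, so the pad has met the plaque and presses with about 6 N. The target of about 10 N is an effort near 0.24.

jog_arm --deltas '[{"ax": 0, "ay": 0, "az": 1, "tx": 0, "ty": 0, "tz": 0, "jaw": -1}]'

```text
t: 12.55
eef_pos: [591.2, 26.0, 209.4]
eef_rot: [[-0.904, 0.427, 0.003], [0.427, 0.904, -0.001], [-0.003, 0.0, -1.0]]
force: [1.3, 0.5, 5.2]
width: 0.404
gripper_force: 59.5
```

```bash
python3 lg.py
```

```text
12.55 154.70 0.303 0.210
```

jog_arm --deltas '[{"ax": 0, "ay": 0, "az": 1, "tx": 0, "ty": 0, "tz": 0, "jaw": -1}]'

```text
t: 12.65
eef_pos: [591.2, 26.0, 209.4]
eef_rot: [[-0.897, 0.443, 0.003], [0.443, 0.897, -0.001], [-0.003, 0.0, -1.0]]
force: [1.5, 0.5, 5.1]
width: 0.403
gripper_force: 59.5
```

```bash
python3 lg.py
```

```text
12.65 153.70 0.355 0.217
```

jog_arm --deltas '[{"ax": 0, "ay": 0, "az": 1, "tx": 0, "ty": 0, "tz": 0, "jaw": -1}]'

```text
t: 12.75
eef_pos: [591.2, 26.0, 209.4]
eef_rot: [[-0.889, 0.459, 0.003], [0.459, 0.889, -0.001], [-0.003, 0.0, -1.0]]
force: [1.6, 1.7, 4.7]
width: 0.403
gripper_force: 59.5
```

```bash
python3 lg.py
```

```text
12.75 152.71 0.350 0.224
```

The slope of 0.007 N m/deg matches the spring rate, so it now presses with about 8.3 N. I'll turn 2.5° more, settle and release.

jog_arm --deltas '[{"ax": 0, "ay": 0, "az": 1, "tx": 0, "ty": 0, "tz": 0, "jaw": -1}, {"ax": 0, "ay": 0, "az": 2, "tx": 0, "ty": 0, "tz": 0, "jaw": -1}, {"ax": 0, "ay": 0, "az": 2.6, "tx": 0, "ty": 0, "tz": 0, "jaw": -1}]'

```text
t: 13.05
eef_pos: [591.2, 26.0, 209.4]
eef_rot: [[-0.867, 0.498, 0.003], [0.498, 0.867, -0.001], [-0.003, 0.0, -1.0]]
force: [1.3, 2.0, 5.7]
width: 0.405
gripper_force: 59.5
```

```bash
python3 lg.py
```

```text
13.05 150.12 0.353 0.307
```

jog_arm --deltas '[{"ax": 0, "ay": 0, "az": 0, "tx": 0, "ty": 0, "tz": 0, "jaw": -1}, {"ax": 0, "ay": 0, "az": 0, "tx": 0, "ty": 0, "tz": 0, "jaw": -1}, {"ax": 0, "ay": 0, "az": 0, "tx": 0, "ty": 0, "tz": 0, "jaw": -1}]'

```text
t: 13.35
eef_pos: [591.2, 26.0, 209.4]
eef_rot: [[-0.867, 0.498, 0.003], [0.498, 0.867, -0.001], [-0.003, 0.0, -1.0]]
force: [2.8, 0.4, 6.4]
width: 0.4
gripper_force: 59.6
```

```bash
python3 lg.py
```

```text
13.35 150.12 0.217 0.222
```

jog_arm --deltas '[{"ax": 0, "ay": 0, "az": 0, "tx": 0, "ty": 0, "tz": 0, "jaw": 1}, {"ax": 0, "ay": 0, "az": 0, "tx": 0, "ty": 0, "tz": 0, "jaw": 1}, {"ax": 0, "ay": 0, "az": 0, "tx": 0, "ty": 0, "tz": 0, "jaw": 1}, {"ax": 0, "ay": 0, "az": 0, "tx": 0, "ty": 0, "tz": 0, "jaw": 1}, {"ax": 0, "ay": 0, "az": 0, "tx": 0, "ty": 0, "tz": 0, "jaw": 1}]'

```text
t: 13.85
eef_pos: [589.8, 26.3, 208.1]
eef_rot: [[-0.866, 0.499, -0.001], [0.499, 0.866, -0.0], [0.001, -0.001, -1.0]]
force: [0.5, 0.0, 1.4]
width: 0.999
gripper_force: 0.0
```

jog_arm --deltas '[{"ax": 0, "ay": 0, "az": 0, "tx": 0, "ty": 0, "tz": -0.03, "jaw": 1}, {"ax": 0, "ay": 0, "az": 0, "tx": 0, "ty": 0, "tz": -0.07, "jaw": 1}, {"ax": 0, "ay": 0, "az": 0, "tx": 0, "ty": 0, "tz": -0.11, "jaw": 1}, {"ax": 0, "ay": 0, "az": 0, "tx": 0.05, "ty": 0, "tz": -0.11, "jaw": 1}, {"ax": 0, "ay": 0, "az": 0, "tx": 0.1, "ty": 0, "tz": -0.11, "jaw": 1}]'

```text
t: 14.35
eef_pos: [504.2, 76.5, 320.7]
eef_rot: [[-0.865, 0.501, 0.004], [0.501, 0.865, 0.001], [-0.004, 0.003, -1.0]]
force: [0.3, 0.9, -0.4]
width: 1.001
gripper_force: 0.0
```

jog_arm --deltas '[{"ax": 0, "ay": 0, "az": 0, "tx": 0.05, "ty": 0, "tz": 0, "jaw": 1}, {"ax": 0, "ay": 0, "az": 0, "tx": 0.1, "ty": -0.03, "tz": 0, "jaw": 1}, {"ax": 0, "ay": 0, "az": 0, "tx": 0.14, "ty": -0.06, "tz": 0, "jaw": 1}, {"ax": 0, "ay": 0, "az": 0, "tx": 0.14, "ty": -0.06, "tz": 0, "jaw": 1}, {"ax": 0, "ay": 0, "az": 0, "tx": 0.14, "ty": -0.06, "tz": 0, "jaw": 1}]'

```text
t: 14.85
eef_pos: [351.2, 94.3, 318.8]
eef_rot: [[-0.867, 0.499, 0.002], [0.499, 0.867, 0.0], [-0.002, 0.001, -1.0]]
force: [1.3, 0.9, 0.1]
width: 0.998
gripper_force: 0.0
```

```bash
python3 - <<'E'
from cell import manip
import cv2
o=manip.get_obs();print(o['t'],o['eef_pos'],o['force'])
a=manip.grab_frame('side')[180:280,200:320]; b=manip.grab_frame('top')[145:245,230:330]
f=lambda x,s:cv2.resize(x[:,:,::-1],None,fx=s,fy=s,interpolation=2)
cv2.imwrite('pics/p5.png',cv2.hconcat([f(a,3.6),f(b,3.6)]))
E
```

```text
14.85 [351.15388316  94.26580212 318.80979752] [1.30747977 0.85368722 0.14227418]
```

View pics/p5.png

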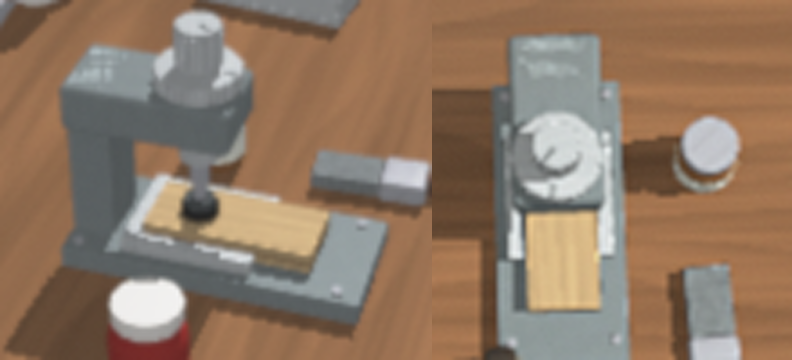

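The plaque is home at the stop with the pad on it. The ring mark is still at top pixel (264,198), the knob mark has turned about 30°, and the jars and brush are where they were. Handing in.

```bash
python3 -c "
from cell import manip
print(manip.hand_in())"
```

```text
the job is handed in; nothing more can be done
None
```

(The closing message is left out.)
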